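Pack the fitter's divided crate

ROBOT

A 6-joint arm with a two-finger parallel gripper is mounted at the origin on the work surface. World frame = base frame: x ahead of the robot, y to its left, z up, the work surface at z = 0. Lengths are in mm, angles in rad, forces in N, time in s.
With the tool pointing down it reaches from about 275 to 750 mm from the base axis. Payload 10.2 kg.
Tool frame: the origin (TCP) lies midway between the tips of the shut fingers; the grasp point (between the pads) lies 19 mm behind it; z points along the fingers, y is the direction in which the jaws open and shut (so a half turn about z gives the same grasp; the last joint's range is limited). The gripper opens to 85 mm and grips with 20 to 120 N. Pads are 22 mm wide; open, the fingers measure 114 mm over their backs; the gripper's body (76 mm by 85 mm) begins 54 mm behind the grasp point. The pads swing forward as they close: fully open they stand 13 mm farther back than shut.
Start: joints at [0.879, 0.313, 1.498, -0, 1.331, -0.223], TCP at [237.216, 468.358, 231.294] pointing down, gripper open.
Joint ranges: [-2.94, 2.94], [-0.97, 2.17], [0.19, 2.56], [-1.23, 4.37], [0.02, 3.11], [-2.88, 2.88]. Speed limits (rad/s): [2.39, 2.39, 3.01, 3.14, 3.14, 3.14].

INTERFACE

Orientations are given as a unit quaternion [w, x, y, z].
In Python, from rig import sense, optics, ctrl gives the robot as it stands.
- The arm moves only by the tool play_rows, never from a script. Its argument "plan" is a list of rows, each a list of 7 numbers: the shift along the world's x, y, z in mm, then the turn, a rotation vector about the world's x, y, z in rad, then the opening, from -1 (shut) to 1 (fully open), so that 0 is half open. A call has 1 to 5 rows; each row shifts and turns the pose as measured when the row begins; what a row does not reach is not made up. A row lasts 1/12 s, in which the tool goes at most 41.7 mm and 7.16 degrees, less where a joint would pass 70% of its speed; a pose out of reach is approached as far as the arm can. A call is refused whole if a number of a shift passes 41.7 or a number of a turn 0.125, either way. A call with a gripper value outside its range is refused whole. The fingers move at their own pace and stop on an object; "grip_force" is the grip in N (left out, the last holds). Time passes only in rows, so rows that do not move let the fingers close. It gives the time, the measured TCP pose, the force and the opening at its end, in the units of the state.
- sense(): the state, without advancing time (a new reading comes with each control period).
- optics.capture(name): name is "side" or "top" or "wrist"; returns a dict with "img" (480x640x3 uint8, blue, green, red), "fx", "fy", "cx", "cy" (pixels), "dist" ([k1, k2, p1, p2, k3] as OpenCV has them; the pictures are not rectified), "world_to_cam" (4x4, takes a point from world to camera coordinates). Camera axes: x right, y up, looking along -z (the intrinsics and any distortion apply to the point x, -y, -z); pixel columns grow to the right and rows downward; lengths in mm; the calibration is good to about 2 mm. A picture is of the moment at which its call begins. There is no depth.
- ctrl.finish_job(): hands the job in, once; it reports no verdict.
The state is a dict: "time_s": time; "joints": joint angles; "dq": joint speeds; "tau": joint torques, N m; "eef_pos": TCP position; "ee_rot": TCP orientation; "force": force on the tool from outside, world axes, zero at the start; "wrist_torque": the same for the moment, N m; "grip_width": opening from 0.0 (shut) to 1.0 (fully open).
Only numpy, scipy, OpenCV 4.12 (cv2) and the standard library are available. Lean on these libraries where they do the work, as an engineer would, in place of code of your own. Each camera call takes 0.05 s, during which the arm holds its last target. There are 200 camera calls.

TASK

Pack the fitter's crate for the next job: stand the screw jar, the putty tin, the cleaner bottle and the sealant cartridge, which you pull up out of its steel holder, upright in the crate, each alone in an empty cell and down on the cell's floor. Set each one down rather than dropping it, and leave the shim pack and everything else on the counter where it is.

Things in the scene. Friction and masses are not known exactly. Their poses are not given: they have to be found in the camera images.
- crate: Open plywood crate fixed to the counter, 170 mm (its x) by 252 mm (its y), 55 mm high: 2 x 3 cells, each 76 mm square inside, walls and dividers 6 mm thick, all 55 mm high, floor 6 mm above the origin. Cell centres in its frame: x = -41 or +41 mm, y = -82, 0 or +82 mm. Origin: centre of its underside. All cells are empty but (+41, 0), which holds the shim pack.
- jar: Clear glass screw jar, the shortest of the four things to pack: glass 52 mm across, 86 mm high, then a dark steel lid 54 mm across from 86 to 105 mm (its top). About 0.25 kg, brass screws inside. Origin: centre of its underside; its z axis points up along it.
- tin: Plain steel putty tin with a paper band, a cylinder 56 mm across and 120 mm high, about 0.4 kg. Origin: centre of its underside; its z axis points up along it.
- bottle: White plastic cleaner bottle: body 50 mm across up to 130 mm, shoulder narrowing to 146 mm, grey cap 26 mm across up to 170 mm (its top). About 0.25 kg. Origin: centre of its underside; its z axis points up along it.
- cartridge: Grey sealant cartridge, long and straight: 46 mm across and 190 mm long, with a 16 mm wide white stub on top up to 215 mm. It stands loosely in the holder, its foot 6 mm above the counter, its upper 86 mm of body above the rim. About 0.3 kg. Origin: centre of its underside; its z axis points up along it.
- holder: Dark steel round cup fixed to the counter that holds the cartridge: 72 mm across outside, 64 mm inside, 110 mm high, floor 6 mm thick. Origin: centre of its underside.
- shims: Bystander: blue glazing shim pack in a rigid case, 58 x 46 mm and 95 mm high, standing in the middle cell of the crate row with x = +41 mm. Origin: centre of its underside.
- handle_a: Bystander: white window handle lying base down among the things to pack, 143 mm (its x) by 28 mm, 47 mm high. Origin: centre of its base.
- handle_b: Bystander: a second, equal white window handle, beyond the crate. Origin: centre of its base.
- vent: Bystander: copper trickle vent cover lying flat, 34 mm (its x) by 260 mm (its y), 18 mm high. Origin: centre of its underside.
- hinge_arm: Bystander: stainless friction hinge arm lying flat, 220 mm (its x) by 20 mm, 11 mm high. Origin: centre of its underside.
- bell: Bystander: chrome push-button desk bell, 76 mm across, 56 mm high. Origin: centre of its underside.
- screw_box: Bystander: cardboard box 88 x 63 mm, 42 mm high. Origin: centre of its underside.
- tape: Bystander: black tape measure standing on edge, 72 x 37 mm, 64 mm high. Origin: centre of its underside.
Mind the look-alikes: they are no part of the job. What is shaped like the jar but red is not meant.

How it is judged (in metres and radians):
At the end, for the whole second after the job is handed in: The jar, tin, bottle and cartridge each stand in a cell of the crate (underside within 4 mm of the crate floor, within 0.10 rad of upright, at rest; a cell has room for only one), and the shim pack still stands upright in its cell; it and every other bystander lie within 30 mm of where they began (x of jar in the frame of crate between -0.078 and 0.078 m and y of jar in the frame of crate between -0.119 and 0.119 m and z of each of jar, tin, bottle, cartridge in the frame of crate below 0.01 m and angle between each of jar, tin, bottle, cartridge, shims's own z axis and vertical below 0.1 rad and linear speed of each of jar, tin, bottle, cartridge below 0.02 m/s and x of tin in the frame of crate between -0.078 and 0.078 m and y of tin in the frame of crate between -0.119 and 0.119 m and x of bottle in the frame of crate between -0.078 and 0.078 m and y of bottle in the frame of crate between -0.119 and 0.119 m and x of cartridge in the frame of crate between -0.078 and 0.078 m and y of cartridge in the frame of crate between -0.119 and 0.119 m and distance of each of shims, handle_a, handle_b, vent, hinge_arm, bell, screw_box, tape from where it was at the start of the episode below 0.03 m); the robot touches nothing.
It fails at once if the screw jar is dropped (falls free faster than 0.7 m/s, some 25 mm) (linear speed of jar above 0.7 m/s and contact force between jar and the fingers below 0.05 N).
It fails at once if the putty tin is dropped (falls free faster than 0.7 m/s, some 25 mm) (linear speed of tin above 0.7 m/s and contact force between tin and the fingers below 0.05 N).
It fails at once if the cleaner bottle is dropped (falls free faster than 0.7 m/s, some 25 mm) (linear speed of bottle above 0.7 m/s and contact force between bottle and the fingers below 0.05 N).
It fails at once if the sealant cartridge is dropped (falls free faster than 0.7 m/s, some 25 mm) (linear speed of cartridge above 0.7 m/s and contact force between cartridge and the fingers below 0.05 N).
It fails at once if the shim pack or another bystander is shifted by more than 30 mm (distance of any of shims, handle_a, handle_b, vent, hinge_arm, bell, screw_box, tape from where it was at the start of the episode above 0.03 m).
It also fails if it takes over 72 s, if anything falls off the work surface, if the arm or the gripper's body presses on something with over 40 N, if the wrist force passes 120 N, or if a joint passes its speed limit or range.

## Working session

There is one attempt and no reset: what is moved stays moved. The work goes in short steps, Python scripts to look and compute and a tool call to move; the robot and the scene stay as the last step left them, time stands still between calls to the robot, and variables do not carry over. Pictures are saved under pics/ and viewed, about 8 in all and at most 12, crops included, and the job is handed in when it is done.

Besides the shell and the picture viewer there is one more tool, called as name(argument=value, ...), one argument or row to a line, values as JSON. play_rows: Moves the arm, as the interface text tells. Its arguments: {"type":"object","properties":{"plan":{"type":"array"},"grip_force":{"type":"number"}},"required":["plan"]}

```bash
mkdir -p pics; cat > h.py <<'E'
import numpy as np, cv2
from rig import sense, optics, ctrl
def cap(n,f=None):
    c=optics.capture(n); c["K"]=np.array([[c["fx"],0,c["cx"]],[0,c["fy"],c["cy"]],[0,0,1]]); c["D"]=np.array(c["dist"],float)
    if f: cv2.imwrite(f,c["img"])
    return c
def ray(c,u,v):
    p=cv2.undistortPoints(np.array([[[u,v]]],float),c["K"],c["D"])[0,0]
    W=np.array(c["world_to_cam"]);R=W[:3,:3];t=W[:3,3]
    return -R.T@t, R.T@np.array([p[0],-p[1],-1.])
def onz(c,u,v,z):
    o,d=ray(c,u,v); return (o+d*(z-o[2])/d[2])[:2]
def px(c,P):
    W=np.array(c["world_to_cam"]);q=np.atleast_2d(P)@W[:3,:3].T+W[:3,3]; q=q*[1,-1,-1]
    return cv2.projectPoints(q,np.zeros(3),np.zeros(3),c["K"],c["D"])[0][:,0]
E
python3 - <<'E'
from h import *
for n in("top","side"):
    c=cap(n,f"pics/{n}1.png"); print(n,c["fx"],c["dist"],ray(c,320,240))
s=sense();print(s)
E
```

```text
top 507.15256084256487 [-0.03636523  0.          0.          0.          0.        ] (array([ 419.2726906 ,   -2.69273541, 1249.60983132]), array([ 0.1224642 , -0.02001533, -0.9924503 ]))
side 548.8431450520949 [-0.05374994  0.          0.          0.          0.        ] (array([  259.06005862, -1091.42570914,   989.27070392]), array([ 0.19924867,  0.7334207 , -0.650191  ]))
{'time_s': 0.1, 'joints': array([ 8.78600957e-01,  3.13369314e-01,  1.49833262e+00,  7.10391281e-06,
        1.33097485e+00, -2.23393242e-01]), 'dq': array([ 2.18032550e-03, -4.21043195e-04, -1.45090483e-03,  8.58328284e-04,
       -7.96840226e-05,  5.27250162e-05]), 'tau': array([ 2.54975814e-03, -4.12898719e+01, -2.60139978e+01, -1.72479718e-04,
        3.09091760e-03, -2.27562259e-05]), 'eef_pos': array([237.07103311, 468.18650579, 230.81567769]), 'ee_rot': array([-2.42670585e-04,  2.32261258e-01,  9.72653286e-01, -4.84721908e-04]), 'force': array([0.15040165, 0.25855721, 0.00885497]), 'wrist_torque': array([3.13226118e-02, 3.09681330e-05, 2.52372862e-02]), 'grip_width': 0.9992335630726553}
```

View pics/top1.png

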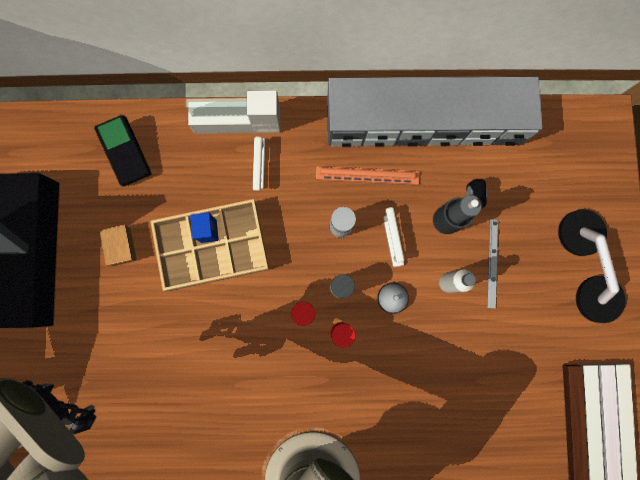

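View pics/side1.png

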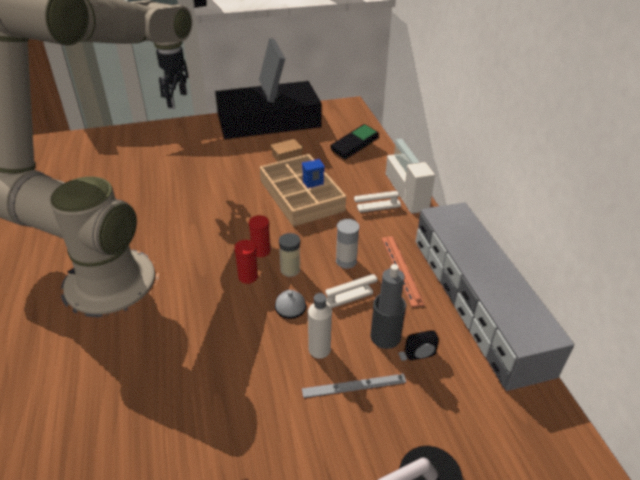

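The top view shows up = +x and left = +y. The crate is at about (210,245), the jar lid at (342,286), the tin at (343,222), the bottle cap at (467,280) and the cartridge stub at (474,203). The two red jars at (303,313) and (343,335) are decoys. Next I'll refine these on enlarged crops.

```bash
python3 - <<'E'
from h import *
c=cap("top");im=c["img"]
for n,u,v,z in[("jar",342,286,105),("tin",343,217,120),("bottle",468,280,170),("cart stub",474,203,221)]:
    print(n,onz(c,u,v,z).round(1))
h=cv2.cvtColor(im,cv2.COLOR_BGR2HSV);print([h[v,u].tolist() for u,v in[(160,250),(205,205),(213,285),(262,230),(140,270),(300,260),(260,240)]])
a=cv2.resize(im[170:310,320:500],None,fx=4,fy=4,interpolation=cv2.INTER_CUBIC)
b=cv2.resize(im[190:300,140:280],None,fx=4,fy=4,interpolation=cv2.INTER_CUBIC)
cv2.imwrite("pics/a.png",a);cv2.imwrite("pics/b.png",b)
E
```

```text
jar [455.5 -73.7]
tin [610.2 -78.2]
bottle [ 462.1 -339.3]
cart stub [ 619.1 -343.6]
[[19, 128, 64], [12, 176, 154], [12, 171, 167], [13, 173, 87], [12, 173, 162], [12, 176, 155], [20, 99, 236]]
```

View pics/a.png

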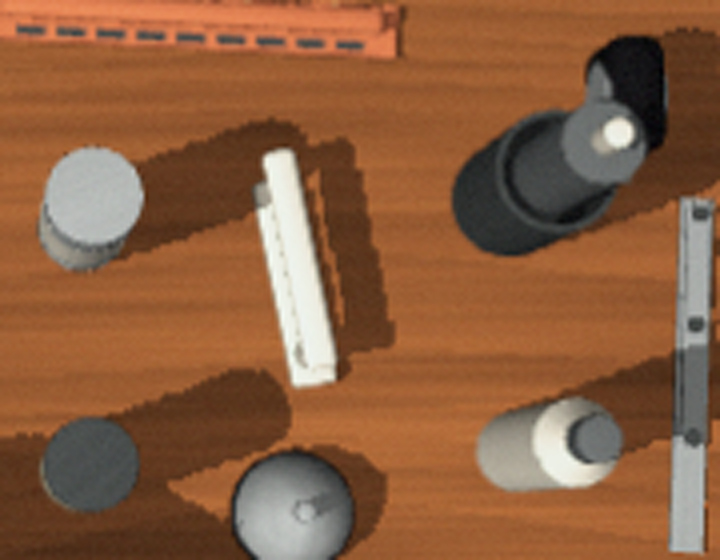

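View pics/b.png

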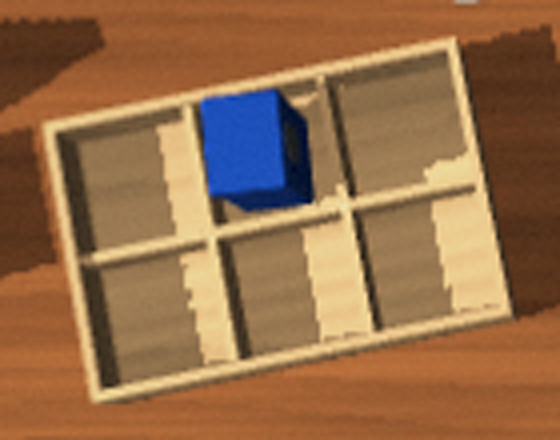

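The crops give: tin top centre at (95,196), jar lid at (91,464), cap at (596,439), stub at (619,131) and holder rim at about (556,171). The crate rim corners are (43,122), (457,38), (513,315) and (95,403). The current yaw puts the jaws nearly on a crate diagonal, which clears the neighbouring cells.

```bash
python3 - <<'E'
from h import *
c=cap("top")
A=lambda x,y,z:onz(c,320+(x+.5)/4-.5,170+(y+.5)/4-.5,z).round(1)
for n,x,y,z in[("jar",91,464,105),("tin",95,196,120),("bottle",596,439,170),("stub",619,131,221),("cart top",604,142,196),("holder rim",556,171,110),("bell",294,508,30)]: print(n,A(x,y,z))
B=np.array([onz(c,140+(x+.5)/4-.5,190+(y+.5)/4-.5,55) for x,y in[(43,122),(457,38),(513,315),(95,403)]])
print(B.round(1),[np.linalg.norm(B[i]-B[i-1]).round(1) for i in range(4)])
ce=B.mean(0);ey=(B[0]-B[1]+B[3]-B[2]);ey/=np.linalg.norm(ey);ex=np.array([ey[1],-ey[0]])
print(ce,np.degrees(np.arctan2(ex[1],ex[0])))
for i in(-41,41):
  for j in(-82,0,82):print(i,j,(ce+i*ex+j*ey).round(1))
E
```

```text
jar [456.3 -74.5]
tin [606.5 -79. ]
bottle [ 463.4 -340.7]
stub [ 620.4 -344.5]
cart top [ 619.4 -344.5]
holder rim [ 619.2 -343.8]
bell [ 430.6 -200.4]
[[620.2 377.9]
 [667.5 130.1]
 [501.   97.2]
 [452.4 343.6]] [np.float64(171.3), np.float64(252.3), np.float64(169.8), np.float64(251.1)]
[560.26346222 237.17089462] 10.986184607822903
-41 -82 [535.6 148.9]
-41 0 [520.  229.4]
-41 82 [504.4 309.9]
41 -82 [616.1 164.5]
41 0 [600.5 245. ]
41 82 [584.9 325.5]
```

play_rows(
  plan=[
    [16,-38,0,0,0,-0.12,1],
    [16,-40,0,0,0,0,1],
    [16,-40,0,0,0,0,1],
    [16,-40,0,0,0,0,1],
    [16,-40,0,0,0,0,1],
  ],
  grip_force=45,
)

```text
time_s: 0.62
eef_pos: [312.6, 274.5, 229.1]
ee_rot: [-0.001, 0.288, 0.958, -0.001]
force: [1.1, 0.1, 1.0]
grip_width: 0.999
```

play_rows(
  plan=[
    [16,-40,0,0,0,0,1],
    [16,-40,0,0,0,0,1],
    [16,-40,0,0,0,0,1],
    [16,-40,0,0,0,0,1],
    [16,-40,0,0,0,0,1],
  ],
)

```text
time_s: 1.03
eef_pos: [387.4, 79.7, 229.5]
ee_rot: [-0.0, 0.287, 0.958, -0.0]
force: [0.7, 0.4, 0.3]
grip_width: 1.0
```

play_rows(
  plan=[
    [17,-38,0,0,0,0,1],
    [17,-38,0,0,0,0,1],
    [17,-38,0,0,0,0,1],
    [17,-36,0,0,0,0,1],
    [0,0,0,0,0,0,1],
  ],
)

```text
time_s: 1.45
eef_pos: [455.4, -78.7, 229.5]
ee_rot: [0.001, 0.29, 0.957, -0.001]
force: [-0.3, 0.6, -1.3]
grip_width: 1.0
```

```bash
python3 - <<'E'
from h import *
c=cap("wrist","pics/w1.png"); print(px(c,[[456,-74.5,105],[456,-74.5,0],[606.5,-79,120]]),sense()["eef_pos"])
E
```

```text
[[323.0000512  228.30496712]
 [321.5035525  196.71517164]
 [422.86841932 387.58222673]] [454.36020325 -76.34473568 229.42865686]
```

View pics/w1.png

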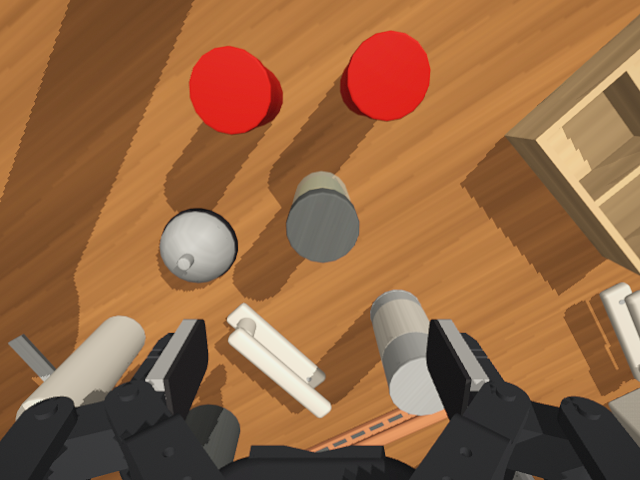

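The jar lid sits at (322,227), where I predicted it. The tin top is at (417,386), about 4 mm off the prediction. Going down onto the jar lid.

play_rows(
  plan=[
    [2,2,-40,0,0,0,1],
    [0,0,-40,0,0,0,1],
    [0,0,-40,0,0,0,1],
    [0,0,-36,0,0,0,1],
    [0,0,-5,0,0,0,1],
  ],
)

```text
time_s: 1.92
eef_pos: [455.9, -71.6, 66.1]
ee_rot: [0.004, 0.29, 0.957, -0.0]
force: [-0.3, 0.9, -1.1]
grip_width: 1.001
```

play_rows(
  plan=[
    [0,0,0,0,0,0,-0.2],
    [0,0,0,0,0,0,-0.5],
    [0,0,0,0,0,0,-0.7],
    [0,0,0,0,0,0,-0.7],
    [0,0,0,0,0,0,-0.7],
  ],
)

```text
time_s: 2.33
eef_pos: [457.3, -70.2, 71.0]
ee_rot: [0.006, 0.288, 0.958, -0.0]
force: [-0.3, 0.4, -2.8]
grip_width: 0.62
```

play_rows(
  plan=[
    [0,0,0,0,0,0,-1],
    [0,0,10,0,0,0,-1],
    [0,0,25,0,0,0,-1],
    [0,0,40,0,0,0,-1],
    [0,10,20,0,0,0,-1],
  ],
)

```text
time_s: 2.75
eef_pos: [455.3, -60.1, 168.3]
ee_rot: [0.004, 0.289, 0.957, 0.0]
force: [0.5, -0.2, -1.9]
grip_width: 0.618
```

```bash
python3 - <<'E'
from h import *
s=sense();print(s["eef_pos"],s["force"],s["ee_rot"],s["grip_width"])
c=cap("side");P=s["eef_pos"]
u,v=px(c,[P])[0].astype(int);print(u,v)
w=cap("wrist");cv2.imwrite("pics/c1.png",np.hstack([cv2.resize(c["img"][max(v-80,0):v+80,u-70:u+70],(420,480)),cv2.resize(w["img"],(380,480))]))
E
```

```text
[455.26310216 -60.12430594 168.2715535 ] [ 0.49206007 -0.21584725 -1.93865023] [3.53783877e-03 2.89091041e-01 9.57295071e-01 9.10651487e-06] 0.6175072244213011
286 216
```

View pics/c1.png

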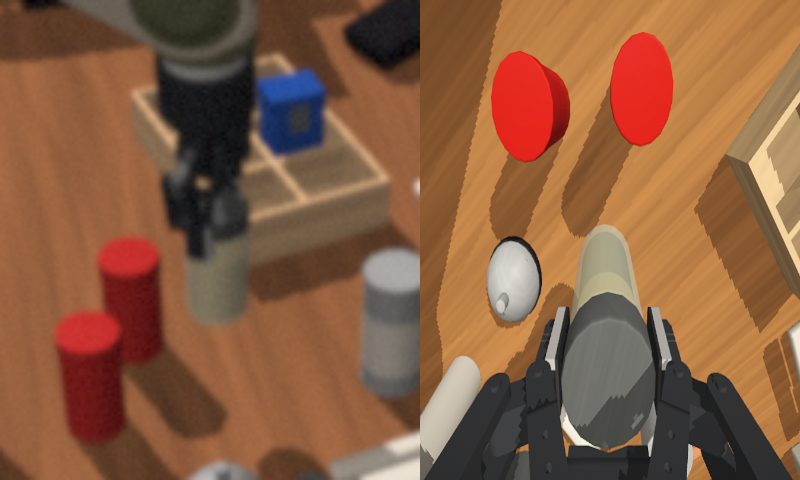

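The jar is lifted and upright in the jaws. Carrying it to cell (-41,+82).

play_rows(
  plan=[
    [5,30,0,0,0,0,-1],
    [5,40,0,0,0,0,-1],
    [5,40,0,0,0,0,-1],
    [5,40,0,0,0,0,-1],
    [5,40,0,0,0,0,-1],
  ],
)

```text
time_s: 3.27
eef_pos: [479.4, 131.2, 163.8]
ee_rot: [0.004, 0.294, 0.956, -0.001]
force: [1.1, -0.6, -3.1]
grip_width: 0.62
```

play_rows(
  plan=[
    [5,40,0,0,0,0,-1],
    [5,40,0,0,0,0,-1],
    [5,40,0,0,0,0,-1],
    [5,35,0,0,0,0,-1],
    [4,18,0,0,0,0,-1],
  ],
)

```text
time_s: 3.68
eef_pos: [500.0, 314.3, 155.7]
ee_rot: [-0.0, 0.292, 0.956, -0.004]
force: [-0.2, 0.4, -3.5]
grip_width: 0.621
```

play_rows(
  plan=[
    [0,0,0,0,0,0,-1],
    [0,0,0,0,0,0,-1],
  ],
)

```text
time_s: 3.85
eef_pos: [498.8, 317.6, 151.7]
ee_rot: [-0.002, 0.29, 0.957, -0.005]
force: [0.1, -0.9, -2.8]
grip_width: 0.614
```

play_rows(
  plan=[
    [6,-8,0,0,0,0,-1],
    [0,0,0,0,0,0,-1],
    [0,0,0,0,0,0,-1],
  ],
)

```text
time_s: 4.1
eef_pos: [504.7, 306.3, 149.0]
ee_rot: [-0.004, 0.29, 0.957, -0.006]
force: [-0.4, -1.2, -4.1]
grip_width: 0.62
```

```bash
python3 - <<'E'
from h import *
s=sense();print(s["eef_pos"],s["ee_rot"])
E
```

```text
[504.73612762 306.28263151 149.0255637 ] [-0.00356867  0.29029497  0.95690946 -0.0063547 ]
```

play_rows(
  plan=[
    [0,2,-30,0.01,-0.01,0,-1],
    [0,0,-20,0,0,0,-1],
    [0,0,-6,0,0,0,-1],
    [0,0,-3,0,0,0,-1],
    [0,0,-2,0,0,0,-1],
  ],
)

```text
time_s: 4.52
eef_pos: [506.9, 303.9, 88.3]
ee_rot: [0.002, 0.294, 0.956, 0.001]
force: [-0.2, 0.6, -2.6]
grip_width: 0.62
```

play_rows(
  plan=[
    [-2,6,-3,0,0,0,-1],
    [0,0,-3,0,0,0,-1],
    [0,0,-3,0,0,0,-1],
    [0,0,-2,0,0,0,-1],
    [0,0,-1,0,0,0,-1],
  ],
)

```text
time_s: 4.93
eef_pos: [506.2, 310.8, 78.5]
ee_rot: [0.004, 0.294, 0.956, 0.003]
force: [-0.1, -0.3, -3.6]
grip_width: 0.619
```

play_rows(
  plan=[
    [0,0,-2,0,0,0,-1],
    [0,0,-2,0,0,0,-1],
    [0,0,-2,0,0,0,-1],
  ],
)

```text
time_s: 5.18
eef_pos: [507.0, 310.9, 73.8]
ee_rot: [0.005, 0.294, 0.956, 0.003]
force: [-6.2, -6.8, 20.5]
grip_width: 0.619
```

play_rows(
  plan=[
    [0,0,0,0,0,0,0.5],
    [0,0,0,0,0,0,0.6],
    [0,0,2,0,0,0,0.6],
    [0,0,20,0,0,0,0.7],
    [0,0,40,0,0,0,1],
  ],
)

```text
time_s: 5.6
eef_pos: [504.7, 309.7, 131.7]
ee_rot: [0.001, 0.294, 0.956, -0.0]
force: [0.6, 0.2, 0.6]
grip_width: 0.967
```

play_rows(
  plan=[
    [0,0,40,0,0,0,1],
    [8,-30,30,0,0,0,1],
    [9,-40,10,0,0,0,1],
    [9,-40,0,0,0,0,1],
    [9,-40,0,0,0,0,1],
  ],
)

```text
time_s: 6.02
eef_pos: [540.0, 163.6, 223.8]
ee_rot: [0.008, 0.288, 0.958, 0.005]
force: [0.6, 0.6, 0.3]
grip_width: 0.996
```

```bash
python3 - <<'E'
from h import *
c=cap("top","pics/t2.png"); h=cv2.cvtColor(c["img"],cv2.COLOR_BGR2HSV)
p=px(c,[[506,311,111]])[0];print("expect jar",p)
w=cap("wrist"); cv2.imwrite("pics/c2.png",np.hstack([cv2.resize(c["img"][180:310,130:270],(420,390)),cv2.resize(w["img"],(380,390))])); print(sense()["eef_pos"])
E
```

```text
expect jar [171.00160031 265.73469994]
[541.09013823 159.94353261 223.26195213]
```

View pics/c2.png

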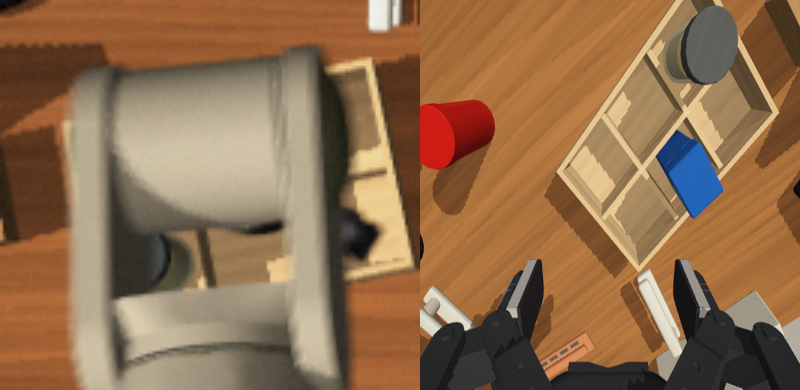

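The jar stands upright in its cell (wrist view, about (700,45)). Next the tin.

play_rows(
  plan=[
    [10,-38,0,0,0,0,1],
    [10,-38,0,0,0,0,1],
    [10,-38,0,0,0,0,1],
    [10,-38,0,0,0,0,1],
    [10,-38,0,0,0,0,1],
  ],
)

```text
time_s: 6.53
eef_pos: [590.3, -28.4, 225.3]
ee_rot: [0.009, 0.287, 0.958, 0.005]
force: [1.0, -0.2, -0.3]
grip_width: 1.0
```

play_rows(
  plan=[
    [10,-36,0,0,0,0,1],
    [3,-10,0,0,0,0,1],
    [0,0,0,0,0,0,1],
    [0,0,0,0,0,0,1],
  ],
)

```text
time_s: 6.87
eef_pos: [604.5, -82.5, 225.0]
ee_rot: [0.009, 0.291, 0.957, 0.005]
force: [0.0, 1.1, 0.1]
grip_width: 1.002
```

```bash
python3 - <<'E'
from h import *
c=cap("wrist","pics/w3.png"); p=px(c,[[606.5,-79,120]])[0];print(p,sense()["eef_pos"])
g=c["img"];x,y=p.astype(int)
cv2.circle(g,(x,y),3,(0,0,255),-1);cv2.imwrite("pics/w3.png",cv2.resize(g,(400,300)))
E
```

```text
[321.19232443 237.13194748] [604.47898908 -81.94903438 225.01819237]
```

View pics/w3.png

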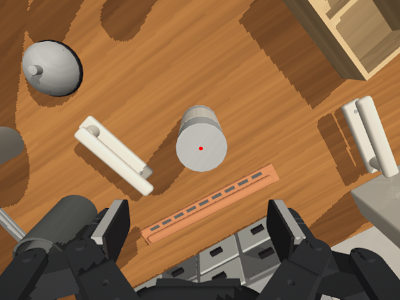

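The tin top is centred on my estimate, so I'll grasp it.

play_rows(
  plan=[
    [2,3,-40,-0.005,0.018,0,1],
    [0,0,-40,0,0,0,1],
    [0,0,-40,0,0,0,1],
    [0,0,-34,0,0,0,1],
    [0,0,0,0,0,0,1],
  ],
)

```text
time_s: 7.33
eef_pos: [606.2, -69.1, 70.3]
ee_rot: [0.005, 0.286, 0.958, 0.0]
force: [-1.5, 0.0, -0.6]
grip_width: 0.999
```

play_rows(
  plan=[
    [0,0,0,0,0,0,-0.2],
    [0,0,0,0,0,0,-0.5],
    [0,0,0,0,0,0,-0.7],
    [0,0,0,0,0,0,-0.7],
    [0,0,0,0,0,0,-1],
  ],
  grip_force=60,
)

```text
time_s: 7.75
eef_pos: [608.0, -65.7, 77.2]
ee_rot: [0.009, 0.284, 0.959, 0.001]
force: [0.9, -0.7, -4.8]
grip_width: 0.663
```

play_rows(
  plan=[
    [0,0,5,0,0,0,-1],
    [0,0,20,0,0,0,-1],
    [0,0,40,0,0,0,-1],
    [0,0,40,0,0,0,-1],
    [0,15,25,0,0,0,-1],
  ],
)

```text
time_s: 8.17
eef_pos: [604.3, -51.4, 208.7]
ee_rot: [0.003, 0.285, 0.958, 0.001]
force: [1.3, 0.2, -4.5]
grip_width: 0.662
```

play_rows(
  plan=[
    [-3,38,3,0,0,0,-1],
    [-3,40,3,0,0,0,-1],
    [-3,40,3,0,0,0,-1],
    [-3,40,3,0,0,0,-1],
    [-3,40,3,0,0,0,-1],
  ],
)

```text
time_s: 8.58
eef_pos: [590.5, 147.3, 236.5]
ee_rot: [0.012, 0.291, 0.957, 0.001]
force: [1.2, 0.4, -4.8]
grip_width: 0.658
```

```bash
python3 - <<'E'
from h import *
s=sense();print(s["eef_pos"],s["force"])
c=cap("side")["img"];w=cap("wrist")["img"]
cv2.imwrite("pics/c4.png",np.hstack([cv2.resize(c[60:260,180:400],(420,382)),cv2.resize(w,(380,382))]))
E
```

```text
[590.49226507 147.29466311 236.54050038] [ 1.18195016  0.40381366 -4.82634897]
```

View pics/c4.png

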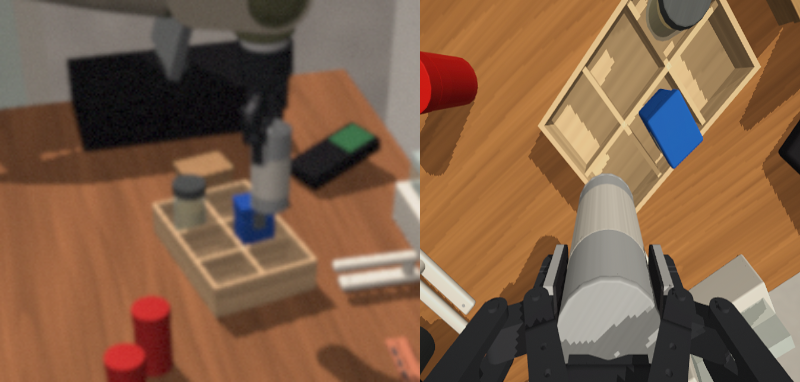

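The tin is held firmly and upright, well above the shims. Continuing to cell (+41,+82).

play_rows(
  plan=[
    [-2,40,0,0,0,0,-1],
    [-2,40,0,0,0,0,-1],
    [-2,40,0,0,0,0,-1],
    [-2,36,0,0,0,0,-1],
    [-1,20,0,0,0,0,-1],
  ],
)

```text
time_s: 9.1
eef_pos: [580.2, 326.3, 240.4]
ee_rot: [0.013, 0.29, 0.957, 0.003]
force: [0.3, -0.3, -3.5]
grip_width: 0.644
```

play_rows(
  plan=[
    [0,0,0,0,0,0,-1],
    [0,0,0,0,0,0,-1],
    [0,0,0,0,0,0,-1],
  ],
)

```text
time_s: 9.35
eef_pos: [578.6, 330.8, 240.9]
ee_rot: [0.013, 0.287, 0.958, 0.003]
force: [-0.5, 0.9, -3.8]
grip_width: 0.648
```

play_rows(
  plan=[
    [1,-2,-20,0.002,0.026,0,-1],
    [0,0,-30,0,0,0,-1],
    [0,0,-30,0,0,0,-1],
    [0,0,-8,0,0,0,-1],
    [0,0,0,0,0,0,-1],
  ],
)

```text
time_s: 9.77
eef_pos: [580.7, 322.3, 147.6]
ee_rot: [-0.002, 0.291, 0.957, -0.0]
force: [0.6, 0.4, -3.0]
grip_width: 0.641
```

```bash
python3 - <<'E'
from h import *
s=sense();P=s["eef_pos"];print(P)
c=cap("wrist","pics/w5.png");g=c["img"]
q=P+[4.8,-3.1,44]
for a,col in((P+[0,0,44],(255,0,0)),(q,(0,0,255))):
    cv2.circle(g,tuple(px(c,[a])[0].astype(int).tolist()),3,col,-1)
t=np.linspace(0,6.28,60);pp=px(c,np.c_[584.9+38*np.cos(t),325.5+38*np.sin(t),0*t+55]).astype(int)
cv2.polylines(g,[pp],True,(0,255,0));cv2.imwrite("pics/w5.png",g)
E
```

```text
[580.70346735 322.26571607 147.62621363]
```

View pics/w5.png

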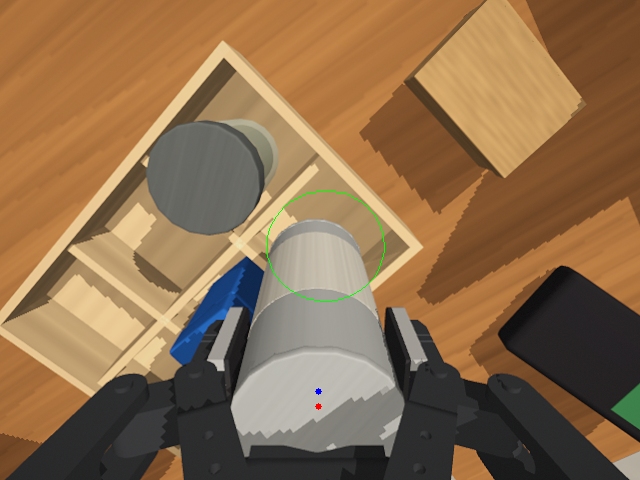

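The tin top is centred at about (317,408). That matches the red predicted dot with its 6 mm grip offset. Moving +6 mm in y and lowering.

play_rows(
  plan=[
    [0,6,-8,0,0,0,-1],
    [0,0,-15,0,0,0,-1],
    [0,0,-15,0,0,0,-1],
    [0,0,-6,0,0,0,-1],
    [0,0,-3,0,0,0,-1],
  ],
)

```text
time_s: 10.23
eef_pos: [584.5, 329.4, 105.9]
ee_rot: [0.003, 0.292, 0.956, 0.004]
force: [-0.1, 0.0, -3.7]
grip_width: 0.643
```

play_rows(
  plan=[
    [-5,-1,-8,0,0,0,-1],
    [0,0,-5,0,0,0,-1],
    [0,0,-4,0,0,0,-1],
    [0,0,-2,0,0,0,-1],
    [0,0,-2,0,0,0,-1],
  ],
)

```text
time_s: 10.65
eef_pos: [581.7, 329.6, 87.9]
ee_rot: [0.005, 0.292, 0.956, 0.006]
force: [0.9, -0.0, -4.5]
grip_width: 0.64
```

play_rows(
  plan=[
    [-1,0,-3,0,0,0,-1],
    [0,0,-2,0,0,0,-1],
    [0,0,-2,0,0,0,-1],
    [0,0,-2,0,0,0,-1],
  ],
)

```text
time_s: 10.98
eef_pos: [581.5, 329.8, 79.3]
ee_rot: [0.006, 0.292, 0.956, 0.006]
force: [1.2, -0.6, -4.8]
grip_width: 0.646
```

play_rows(
  plan=[
    [0,0,-2,0,0,0,-1],
    [0,0,-2,0,0,0,-1],
    [0,0,-2,0,0,0,-1],
  ],
)

```text
time_s: 11.23
eef_pos: [581.7, 329.9, 78.9]
ee_rot: [0.007, 0.292, 0.956, 0.006]
force: [-6.5, -1.9, 9.0]
grip_width: 0.643
```

play_rows(
  plan=[
    [0,0,0,0,0,0,0.5],
    [0,0,0,0,0,0,0.7],
    [0,0,2,0,0,0,0.7],
    [0,0,20,0,0,0,0.8],
    [0,0,40,0,0,0,1],
  ],
)

```text
time_s: 11.65
eef_pos: [580.1, 329.2, 137.2]
ee_rot: [0.004, 0.292, 0.956, 0.004]
force: [0.8, -0.6, -0.2]
grip_width: 0.997
```

play_rows(
  plan=[
    [0,0,40,0,0,0,1],
    [0,0,40,0,0,0,1],
    [-5,-36,20,0,0,0,1],
    [-7,-40,0,0,0,0,1],
    [-7,-40,0,0,0,0,1],
  ],
)

```text
time_s: 12.07
eef_pos: [562.3, 217.2, 250.6]
ee_rot: [0.011, 0.288, 0.958, 0.009]
force: [1.2, -0.4, -1.0]
grip_width: 1.001
```

play_rows(
  plan=[
    [-7,-40,0,0,0,0,1],
    [-7,-40,0,0,0,0,1],
    [-7,-40,0,0,0,0,1],
    [-7,-40,0,0,0,0,1],
    [-7,-40,0,0,0,0,1],
  ],
)

```text
time_s: 12.48
eef_pos: [525.4, 11.3, 254.6]
ee_rot: [0.016, 0.286, 0.958, 0.01]
force: [1.1, 0.0, 0.2]
grip_width: 0.997
```

play_rows(
  plan=[
    [-7,-40,0,0,0,0,1],
    [-7,-40,0,0,0,0,1],
    [-7,-40,0,0,0,0,1],
    [-7,-40,0,0,0,0,1],
    [-7,-40,0,0,0,0,1],
  ],
)

```text
time_s: 12.9
eef_pos: [488.3, -193.9, 257.7]
ee_rot: [0.02, 0.286, 0.958, 0.01]
force: [0.7, -0.8, -0.4]
grip_width: 1.003
```

play_rows(
  plan=[
    [-7,-40,0,-0.008,0.04,0,1],
    [-7,-40,0,0,0,0,1],
    [-7,-38,0,0,0,0,1],
    [-4,-24,0,0,0,0,1],
    [0,0,0,0,0,0,1],
  ],
)

```text
time_s: 13.32
eef_pos: [459.2, -348.0, 259.4]
ee_rot: [0.004, 0.29, 0.957, -0.002]
force: [0.0, -0.1, -0.1]
grip_width: 0.999
```

play_rows(
  plan=[
    [0,0,0,0,0,0,1],
    [0,0,0,0,0,0,1],
  ],
)

```text
time_s: 13.48
eef_pos: [458.9, -349.1, 259.5]
ee_rot: [0.004, 0.291, 0.957, -0.002]
force: [-0.2, -0.2, 0.3]
grip_width: 1.001
```

```bash
python3 - <<'E'
from h import *
s=sense();print(s["eef_pos"],s["ee_rot"])
c=cap("wrist");g=c["img"]; t=np.linspace(0,6.28,60)
def circ(c,x,y,z,r):
    cv2.polylines(c["img"],[px(c,np.c_[x+r*np.cos(t),y+r*np.sin(t),0*t+z]).astype(int)],True,(0,0,255))
circ(c,463.4,-340.7,170,13);circ(c,463.4,-340.7,0,25)
d=cap("top");g2=cv2.resize(d["img"][180:310,130:270],(400,371))
cv2.imwrite("pics/w6.png",np.hstack([cv2.resize(g,(400,371)),g2]))
E
```

```text
[ 458.91290269 -349.050169    259.54721884] [ 0.00425804  0.29081708  0.9567671  -0.00200147]
```

View pics/w6.png

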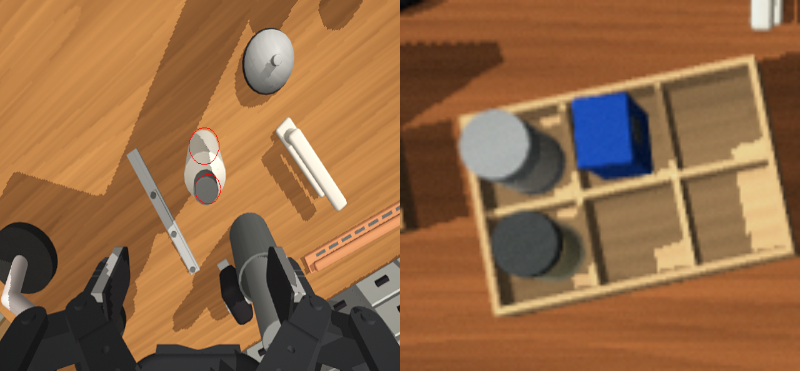

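Tin and jar both stand in their cells (top crop on the right). The bottle cap matches the drawn estimate within 2 mm. Descending.

play_rows(
  plan=[
    [4,8,-20,0,0,0,1],
    [0,0,-30,0,0,0,1],
    [0,0,-20,0,0,0,1],
    [0,0,0,0,0,0,1],
  ],
)

```text
time_s: 13.92
eef_pos: [465.6, -335.8, 190.3]
ee_rot: [0.007, 0.287, 0.958, -0.003]
force: [-0.2, 0.1, -0.3]
grip_width: 0.999
```

play_rows(
  plan=[
    [-1,-5,-20,0.01,0.012,0,1],
    [-1,-2,-30,0,0,0,1],
    [-1,-2,-25,0,0,0,1],
    [0,-1,-8,0,0,0,1],
    [0,0,0,0,0,0,1],
  ],
)

```text
time_s: 14.33
eef_pos: [466.0, -343.3, 111.1]
ee_rot: [0.003, 0.284, 0.959, -0.002]
force: [-0.1, 0.0, 0.7]
grip_width: 0.999
```

play_rows(
  plan=[
    [-3,2,-8,0,0,0,1],
    [0,0,0,0,0,0,0],
    [0,0,0,0,0,0,-0.5],
    [0,0,0,0,0,0,-0.8],
    [0,0,0,0,0,0,-1],
  ],
  grip_force=45,
)

```text
time_s: 14.75
eef_pos: [465.2, -342.0, 109.0]
ee_rot: [0.007, 0.283, 0.959, -0.004]
force: [0.1, -0.7, -3.1]
grip_width: 0.561
```

play_rows(
  plan=[
    [0,0,0,0,0,0,-1],
  ],
)

```text
time_s: 14.83
eef_pos: [465.2, -342.0, 109.4]
ee_rot: [0.007, 0.283, 0.959, -0.004]
force: [0.2, 1.2, -3.0]
grip_width: 0.568
```

play_rows(
  plan=[
    [0,0,15,0,0,0,-1],
    [0,0,30,0,0,0,-1],
    [0,0,40,0,0,0,-1],
    [5,30,20,0,0,0,-1],
    [6,40,0,0,0,0,-1],
  ],
)

```text
time_s: 15.25
eef_pos: [473.6, -274.0, 215.8]
ee_rot: [0.005, 0.287, 0.958, -0.003]
force: [1.8, 0.2, -2.4]
grip_width: 0.572
```

play_rows(
  plan=[
    [6,40,0,0,0,0,-1],
    [6,40,0,0,0,0,-1],
    [6,40,0,0,0,0,-1],
    [6,40,0,0,0,0,-1],
    [6,40,0,0,0,0,-1],
  ],
)

```text
time_s: 15.67
eef_pos: [502.6, -67.6, 218.0]
ee_rot: [0.006, 0.289, 0.957, -0.003]
force: [1.7, -0.9, -3.3]
grip_width: 0.569
```

play_rows(
  plan=[
    [6,40,0,0,0,0,-1],
    [6,40,0,0,0,0,-1],
    [6,36,0,0,0,0,-1],
    [5,25,0,0,0,0,-1],
    [0,0,0,0,0,0,-1],
  ],
)

```text
time_s: 16.08
eef_pos: [523.9, 86.0, 218.2]
ee_rot: [0.005, 0.287, 0.958, -0.002]
force: [0.1, 0.1, -3.3]
grip_width: 0.567
```

Remaining to the cell: (+14,+62).

play_rows(
  plan=[
    [6,30,0,0.01,0.008,0,-1],
    [6,26,0,0,0,0,-1],
    [2,6,0,0,0,0,-1],
    [0,0,-20,0,0,0,-1],
    [0,0,0,0,0,0,-1],
  ],
)

```text
time_s: 16.5
eef_pos: [537.4, 151.6, 197.3]
ee_rot: [-0.001, 0.285, 0.958, 0.001]
force: [-0.9, -0.7, -5.0]
grip_width: 0.566
```

play_rows(
  plan=[
    [0,0,0,0,0,0,-1],
  ],
)

```text
time_s: 16.58
eef_pos: [537.6, 151.2, 197.7]
ee_rot: [-0.001, 0.285, 0.958, 0.001]
force: [0.3, 0.0, -2.1]
grip_width: 0.571
```

play_rows(
  plan=[
    [0,-3,-15,0,0,0,-1],
    [0,0,-20,0,0,0,-1],
    [0,0,-20,0,0,0,-1],
    [0,0,-8,0,0,0,-1],
    [0,0,0,0,0,0,-1],
  ],
)

```text
time_s: 17.0
eef_pos: [538.9, 144.4, 137.2]
ee_rot: [0.002, 0.287, 0.958, 0.001]
force: [0.2, 0.4, -2.3]
grip_width: 0.569
```

play_rows(
  plan=[
    [-2,4,-8,0,0,0,-1],
    [0,0,-6,0,0,0,-1],
    [0,0,-4,0,0,0,-1],
    [0,0,-2,0,0,0,-1],
    [0,0,-2,0,0,0,-1],
  ],
)

```text
time_s: 17.42
eef_pos: [538.6, 148.1, 117.5]
ee_rot: [0.004, 0.288, 0.958, 0.002]
force: [-0.1, -0.2, -2.7]
grip_width: 0.567
```

play_rows(
  plan=[
    [0,0,-2,0,0,0,-1],
    [0,0,-2,0,0,0,-1],
    [0,0,-2,0,0,0,-1],
  ],
)

```text
time_s: 17.67
eef_pos: [539.8, 148.0, 114.4]
ee_rot: [0.006, 0.287, 0.958, 0.002]
force: [-8.3, -3.1, 25.2]
grip_width: 0.572
```

play_rows(
  plan=[
    [0,0,0,0,0,0,0.4],
    [0,0,0,0,0,0,0.6],
    [0,0,2,0,0,0,0.7],
    [0,0,20,0,0,0,0.9],
    [0,0,40,0,0,0,1],
  ],
)

```text
time_s: 18.08
eef_pos: [537.9, 147.7, 173.4]
ee_rot: [0.002, 0.287, 0.958, 0.001]
force: [0.2, 0.2, 0.7]
grip_width: 1.001
```

play_rows(
  plan=[
    [0,0,40,0,0,0,1],
    [0,0,40,0,0,0,1],
    [5,-30,25,-0.004,0.012,0,1],
    [6,-40,0,0,0,0,1],
    [6,-40,0,0,0,0,1],
  ],
)

```text
time_s: 18.5
eef_pos: [554.9, 40.9, 292.9]
ee_rot: [0.004, 0.282, 0.959, -0.0]
force: [0.9, 0.6, -1.6]
grip_width: 0.996
```

play_rows(
  plan=[
    [6,-40,0,0,0,0,1],
    [6,-40,0,0,0,0,1],
    [6,-40,0,0,0,0,1],
    [6,-40,0,0,0,0,1],
    [6,-40,0,0,0,0,1],
  ],
)

```text
time_s: 18.92
eef_pos: [584.9, -166.0, 296.7]
ee_rot: [0.007, 0.281, 0.96, -0.0]
force: [1.9, -0.7, 0.3]
grip_width: 1.001
```

play_rows(
  plan=[
    [8,-40,0,0,0.012,0,1],
    [8,-40,0,0,0,0,1],
    [8,-38,0,0,0,0,1],
    [8,-30,0,0,0,0,1],
    [4,-22,0,0,0,0,1],
  ],
)

```text
time_s: 19.33
eef_pos: [619.4, -346.0, 297.2]
ee_rot: [0.002, 0.283, 0.959, -0.002]
force: [-1.0, 0.1, -0.8]
grip_width: 0.999
```

play_rows(
  plan=[
    [0,0,0,0,0,0,1],
    [0,0,0,0,0,0,1],
  ],
)

```text
time_s: 19.5
eef_pos: [618.7, -351.5, 294.6]
ee_rot: [0.001, 0.286, 0.958, -0.002]
force: [0.3, 0.6, 0.0]
grip_width: 0.999
```

```bash
python3 - <<'E'
from h import *
s=sense();print(s["eef_pos"],s["ee_rot"])
c=cap("wrist");g=c["img"];t=np.linspace(0,6.28,60)
p=px(c,[[619.7,-344.5,221]])[0];print(p)
x,y=p.astype(int);r=g[y-60:y+60,x-60:x+60];m=(r.min(2)>150).astype(np.uint8)
n,l,st,ce=cv2.connectedComponentsWithStats(m);print(st.tolist(),(ce+[x-60,y-60]).round(1).tolist())
# bottle check, top cam
d=cap("top");cv2.imwrite("pics/t9.png",cv2.resize(d["img"][180:310,130:270],(560,520)))
E
```

```text
[ 618.74813208 -351.51933738  294.6195513 ] [ 0.00142839  0.28558281  0.95835082 -0.00202859]
[328.84222945 251.31710865]
[[0, 0, 120, 120, 13501], [33, 15, 59, 28, 152], [47, 37, 27, 37, 736], [55, 80, 2, 1, 2], [17, 86, 4, 6, 9]] [[327.4, 251.1], [332.4, 212.6], [328.5, 246.7], [323.5, 271.0], [286.4, 279.6]]
```

The stub is exactly where predicted. Descending in stages.

play_rows(
  plan=[
    [1,4,-20,0,0,0,1],
    [0,0,-30,0,0,0,1],
    [0,0,-30,0,0,0,1],
    [0,0,-20,0,0,0,1],
    [0,0,0,0,0,0,1],
  ],
)

```text
time_s: 20.02
eef_pos: [620.6, -339.1, 196.8]
ee_rot: [0.005, 0.282, 0.959, -0.003]
force: [0.8, 0.3, -0.7]
grip_width: 0.999
```

play_rows(
  plan=[
    [-1,-6,-10,0.008,0.006,0,1],
    [0,-2,-15,0,0,0,1],
    [0,-1,-8,0,0,0,1],
    [0,0,0,0,0,0,1],
  ],
)

```text
time_s: 20.35
eef_pos: [621.1, -346.7, 167.7]
ee_rot: [0.004, 0.28, 0.96, -0.001]
force: [-0.4, 0.0, -0.3]
grip_width: 1.001
```

play_rows(
  plan=[
    [-2,1,-13,0,0,0,1],
    [0,0,0,0,0,0,0],
    [0,0,0,0,0,0,-0.6],
    [0,0,0,0,0,0,-0.9],
    [0,0,0,0,0,0,-1],
  ],
)

```text
time_s: 20.77
eef_pos: [620.7, -346.7, 160.8]
ee_rot: [0.007, 0.28, 0.96, -0.002]
force: [0.4, 0.5, -3.3]
grip_width: 0.528
```

play_rows(
  plan=[
    [0,0,0,0,0,0,-1],
  ],
)

```text
time_s: 20.85
eef_pos: [620.8, -346.7, 161.2]
ee_rot: [0.007, 0.28, 0.96, -0.002]
force: [-0.4, 0.0, -4.2]
grip_width: 0.527
```

play_rows(
  plan=[
    [0,0,15,0,0,0,-1],
    [0,0,25,0,0,0,-1],
    [0,0,25,0,0,0,-1],
  ],
)

```text
time_s: 21.1
eef_pos: [618.7, -345.1, 221.1]
ee_rot: [0.001, 0.28, 0.96, 0.001]
force: [-0.1, -0.0, -2.0]
grip_width: 0.525
```

play_rows(
  plan=[
    [1,0,25,0,0,0,-1],
    [1,0,25,0,0,0,-1],
    [0,0,20,0,0,0,-1],
    [0,0,0,0,0,0,-1],
  ],
)

```text
time_s: 21.43
eef_pos: [620.6, -344.9, 299.0]
ee_rot: [0.003, 0.28, 0.96, -0.0]
force: [1.0, 0.3, -2.9]
grip_width: 0.531
```

play_rows(
  plan=[
    [0,30,0,0,0,0,-1],
    [0,40,0,0,0,0,-1],
    [0,40,0,0,0,0,-1],
    [0,40,0,0,0,0,-1],
    [0,40,0,0,0,0,-1],
  ],
)

```text
time_s: 21.85
eef_pos: [616.9, -156.8, 289.8]
ee_rot: [-0.001, 0.286, 0.958, -0.001]
force: [1.9, -0.3, -2.2]
grip_width: 0.525
```

play_rows(
  plan=[
    [0,40,0,0,0,0,-1],
    [0,40,0,0,0,0,-1],
    [0,40,0,0,0,0,-1],
    [0,40,0,0,0,0,-1],
    [0,40,0,0,0,0,-1],
  ],
)

```text
time_s: 22.27
eef_pos: [612.6, 51.6, 282.3]
ee_rot: [-0.006, 0.286, 0.958, -0.001]
force: [1.5, 0.2, -3.1]
grip_width: 0.528
```

play_rows(
  plan=[
    [0,30,0,0,0,0,-1],
    [0,20,0,0,0,0,-1],
    [0,0,0,0,0,0,-1],
  ],
)

```text
time_s: 22.52
eef_pos: [609.7, 112.4, 277.8]
ee_rot: [-0.009, 0.282, 0.959, -0.001]
force: [0.7, 0.1, -3.2]
grip_width: 0.525
```

play_rows(
  plan=[
    [5,26,0,-0.003,-0.018,0,-1],
    [3,22,0,0,0,0,-1],
    [1,4,0,0,0,0,-1],
    [0,0,0,0,0,0,-1],
    [0,0,0,0,0,0,-1],
  ],
)

```text
time_s: 22.93
eef_pos: [617.0, 165.9, 271.0]
ee_rot: [-0.004, 0.281, 0.96, -0.002]
force: [0.8, 0.5, -3.7]
grip_width: 0.531
```

```bash
python3 - <<'E'
from h import *
s=sense();P=s["eef_pos"];print(P,s["ee_rot"])
c=cap("wrist");t=np.linspace(0,6.28,60);g=c["img"]
for x,y,z,r,col in((616.1,164.5,55,38,(0,255,0)),(P[0]-1.8,P[1]+1.1,P[2]-152,23,(0,0,255))):
    cv2.polylines(g,[px(c,np.c_[x+r*np.cos(t),y+r*np.sin(t),0*t+z]).astype(int)],True,col)
d=cap("side")["img"]
cv2.imwrite("pics/w10.png",np.hstack([cv2.resize(g,(480,480)),cv2.resize(d[40:240,250:383],(319,480))]))
E
```

```text
[617.0340795  165.9444781  271.04574276] [-0.0035433   0.28137658  0.95958967 -0.00152555]
```

View pics/w10.png

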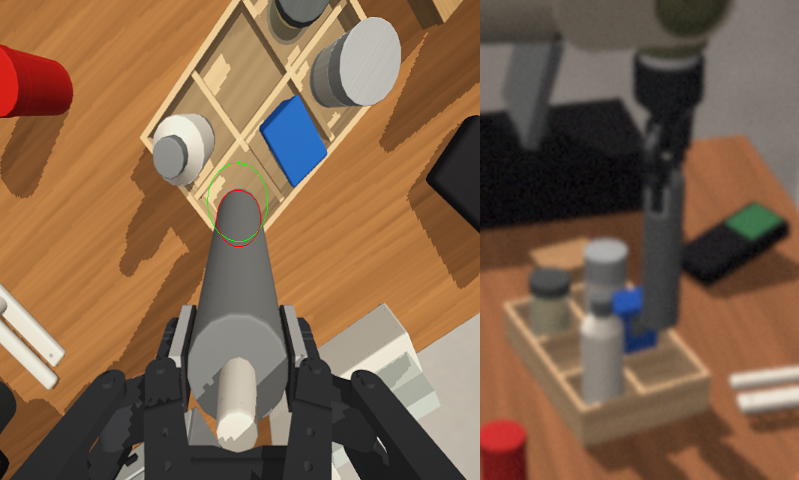

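The cartridge hangs upright over its cell, with the predicted foot matching the image. Bottle, tin and jar stand in their cells. Lowering.

play_rows(
  plan=[
    [1,0,-15,0,-0.006,0,-1],
    [0,1,-20,0,0,0,-1],
    [0,1,-15,0,0,0,-1],
    [0,0,0,0,0,0,-1],
  ],
)

```text
time_s: 23.37
eef_pos: [618.8, 162.7, 220.8]
ee_rot: [0.001, 0.284, 0.959, -0.0]
force: [-0.1, -0.1, -4.3]
grip_width: 0.528
```

play_rows(
  plan=[
    [-1,2,-15,0,0,0,-1],
    [0,1,-15,0,0,0,-1],
    [0,1,-10,0,0,0,-1],
    [0,0,-5,0,0,0,-1],
    [0,0,-3,0,0,0,-1],
  ],
)

```text
time_s: 23.78
eef_pos: [619.3, 162.8, 175.1]
ee_rot: [0.004, 0.287, 0.958, -0.0]
force: [0.5, -0.4, -3.0]
grip_width: 0.524
```

play_rows(
  plan=[
    [-1,1,-4,0,0.008,0,-1],
    [0,0,-3,0,0,0,-1],
    [0,0,-2,0,0,0,-1],
    [0,0,-2,0,0,0,-1],
    [0,0,-2,0,0,0,-1],
  ],
)

```text
time_s: 24.2
eef_pos: [619.3, 163.2, 163.5]
ee_rot: [0.001, 0.287, 0.958, -0.001]
force: [-0.1, 0.4, -2.6]
grip_width: 0.528
```

play_rows(
  plan=[
    [0,0,-2,0,0,0,-1],
    [0,0,-2,0,0,0,-1],
  ],
)

```text
time_s: 24.37
eef_pos: [619.8, 163.4, 160.4]
ee_rot: [0.002, 0.287, 0.958, -0.0]
force: [-3.1, -1.1, 12.4]
grip_width: 0.529
```

play_rows(
  plan=[
    [0,0,-2,0,0,0,-1],
  ],
)

```text
time_s: 24.45
eef_pos: [620.2, 163.2, 160.5]
ee_rot: [0.003, 0.287, 0.958, -0.0]
force: [-4.7, -1.5, 14.7]
grip_width: 0.522
```

Contact with the floor. Releasing and backing straight up.

play_rows(
  plan=[
    [0,0,0,0,0,0,0.3],
    [0,0,0,0,0,0,0.6],
    [0,0,2,0,0,0,0.8],
    [0,0,20,0,0,0,1],
    [0,0,40,0,0,0,1],
  ],
)

```text
time_s: 24.87
eef_pos: [618.4, 163.0, 218.5]
ee_rot: [-0.001, 0.287, 0.958, -0.002]
force: [1.2, -0.2, 0.5]
grip_width: 1.001
```

play_rows(
  plan=[
    [0,0,40,0,0,0,1],
    [0,0,40,0,0,0,1],
    [-5,-30,0,0,0,0,1],
    [-10,-40,0,0,0,0,1],
    [-10,-40,0,0,0,0,1],
  ],
)

```text
time_s: 25.28
eef_pos: [594.5, 56.8, 312.5]
ee_rot: [0.007, 0.282, 0.959, 0.001]
force: [0.5, 0.2, 0.2]
grip_width: 0.998
```

play_rows(
  plan=[
    [-20,-36,0,0,0,0,1],
    [-20,-36,0,0,0,0,1],
    [-20,-36,0,0,0,0,1],
    [-20,-36,0,0,0,0,1],
    [0,0,0,0,0,0,1],
  ],
)

```text
time_s: 25.7
eef_pos: [510.8, -95.0, 314.3]
ee_rot: [0.01, 0.284, 0.959, 0.001]
force: [-0.1, -0.6, -0.6]
grip_width: 1.004
```

```bash
python3 - <<'E'
from h import *
import cv2
print(sense()["eef_pos"])
a=cv2.imread("pics/top1.png");d=cap("top","pics/end.png");b=d["img"]
# bystanders: change at their old places
for n,(x0,y0,x1,y1) in dict(shims=(190,212,218,242),handle_a=(383,205,405,268),handle_b=(250,135,268,192),vent=(315,165,422,186),hinge=(485,218,500,310),bell=(376,280,412,314),box=(98,222,134,268),tape=(466,178,488,200),red1=(288,300,318,328),red2=(328,320,358,348)).items():
    A=a[y0:y1,x0:x1];B=b[y0:y1,x0:x1];print(n,np.abs(A.astype(int)-B).mean().round(1),end="; ")
g=cv2.cvtColor(b,cv2.COLOR_BGR2GRAY)
# side view two-point uprightness: top centres seen vs predicted
for n,x,y,z,r in(("jar",506,311,111,27),("tin",585,326,126,28),("bottle cap",537.5,149,176,13),("cart",618.4,164.3,196,23),("stub",618.4,164.3,221,8)):
    p=px(d,[[x,y,z],[x+r,y,z]]);R=np.linalg.norm(p[1]-p[0])
    u,v=p[0].astype(int);k=int(R+8);q=cv2.GaussianBlur(g[v-k:v+k+1,u-k:u+k+1],(3,3),0)
    q=cv2.resize(q,None,fx=4,fy=4)
    c=cv2.HoughCircles(q,cv2.HOUGH_GRADIENT,1,200,param1=80,param2=8,minRadius=int(4*R*.9),maxRadius=int(4*R*1.1))
    if c is not None:
        cx,cy,_=c[0,0]; print("\n",n,"seen",onz(d,u-k+cx/4,v-k+cy/4,z).round(1),"expected",x,y)
E
```

```text
[510.76720563 -94.96726077 314.29591911]
shims 7.4; handle_a 61.3; handle_b 5.5; vent 5.4; hinge 35.6; bell 55.1; box 5.3; tape 12.7; red1 64.8; red2 81.9; 
 jar seen [515.9 312. ] expected 506 311

 tin seen [584.5 326.5] expected 585 326

 bottle cap seen [537.2 146.6] expected 537.5 149

 cart seen [618.1 166.1] expected 618.4 164.3

 stub seen [617.6 166.8] expected 618.4 164.3
```

```bash
python3 - <<'E'
from h import *
for n in("top","side"):
    d=cap(n);u,v=px(d,[[506,311,111]])[0].astype(int);r=d["img"][v-25:v+26,u-25:u+26]
    h=cv2.cvtColor(r,cv2.COLOR_BGR2HSV);m=((h[...,1]<70)&(h[...,2]<140)).astype(np.uint8)
    k,l,st,ce=cv2.connectedComponentsWithStats(cv2.morphologyEx(m,cv2.MORPH_OPEN,np.ones((3,3))))
    for i in range(1,k):
        if st[i,4]>60: x,y,w,hh,a=st[i];print(n,st[i],onz(d,u-25+x+(w-1)/2,v-25+y+(hh-1)/2,111 if n=="top" else 101).round(1))
d=cap("top")["img"];h=cv2.cvtColor(d,cv2.COLOR_BGR2HSV);a=cv2.cvtColor(cv2.imread("pics/top1.png"),cv2.COLOR_BGR2HSV)
for q in(a,h):
    m=cv2.inRange(q,(105,150,60),(130,255,255))[200:260,180:240];print("shims",cv2.moments(m,True)["m00"],np.argwhere(m).mean(0))
w=cap("wrist");
for n,x,y,z in(("bell",430.6,-200.4,30),("handle",560,-165,20)): print(n,px(w,[[x,y,z]])[0])
E
```

```text
top [ 19   0  22   8 137] [556.3 301.6]
top [ 16  14  25  24 472] [506.4 304.2]
side [ 41   0  10  45 329] [570.7 330.2]
side [ 19  22  17  27 331] [500.9 272.1]
shims 555.0 [27.36576577 21.49009009]
shims 553.0 [27.30018083 21.40867993]
bell [189.44102414 174.80743097]
handle [283.24554    247.81119958]
```

```bash
python3 -c "
from h import *
print(ctrl.finish_job())"
```

```text
the job is handed in; nothing more can be done
None
```

I packed all four items and handed the job in at about 26 s of the 72 s allowed. In crate coordinates (mm), the jar is in cell (-41,+82), the tin in (+41,+82), the bottle in (-41,-82) and the cartridge in (+41,-82). I lowered each one until the wrist force showed the floor, then released it; nothing was dropped.

**Item positions:** In the last top view the tin, bottle and cartridge tops were within about 3 mm of where I expected them. For the cartridge, body top and stub lined up, so it stands upright.

**Jar disagreement:** One circle fit put the jar's top 10 mm off in x. A colour mask put it at (506, 304), about 7 mm from where I released it and within its cell. The side-view mask for the jar could not be trusted. Earlier wrist and top pictures showed the jar standing upright.

**Bystanders:** The shim pack did not move measurably. Handle B, the vent and the screw box looked unchanged. The final image comparison said nothing clear for handle A, the bell, the hinge arm and the red jars, because the arm or its shadow (or a shadow that had moved on) covered them. The tape also differed slightly, which I did not follow up. I never felt contact with any of these.

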